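Put the filter grinder back into service after cleaning

ROBOT

A 6-joint arm with a two-finger parallel gripper is mounted at the origin on a cart in front of the work surface, level with it; the furniture and walls round the work are solid. World frame = base frame: x ahead of the robot, y to its left, z up, the work surface at z = 0. Lengths are in m, angles in rad, forces in N, time in s.
With the tool pointing down it reaches from about 0.325 to 0.775 m from the base axis. Payload 5.5 kg.
Tool frame: the origin (TCP) lies between the finger pads; the fingertips stand 8 mm ahead of it and the grasp point (between the pads) lies 11 mm behind it (manip.tcp_to_tips is the distance from the TCP to the fingertips, in m); z points along the fingers, y is the line along which they close (so a half turn about z gives the same grasp; the last joint's range is limited). The gripper opens to 88 mm and grips with 3 to 60 N. Pads are 20 mm wide; open, the fingers measure 115 mm over their backs; the gripper's body (75 mm by 178 mm) begins 61 mm behind the grasp point.
Start: joints at [1.188, 0.091, 1.231, -0, 1.82, -0.057], TCP at [0.192, 0.568, 0.231] pointing down, gripper open.
Joint ranges: [-2.87, 2.87], [-0.86, 2.18], [0.17, 2.46], [-1.51, 4.65], [0.06, 2.69], [-2.65, 2.65]. Speed limits (rad/s): [2.57, 2.57, 3.01, 3.14, 3.14, 3.14].

INTERFACE

Orientations are given as a unit quaternion [w, x, y, z].
In Python, from bench import manip, cams, ticket gives the robot as it stands (manip), with the cameras (cams) and the job (ticket). Calls block until the motion is done:
- manip.move_to(position, orientation): joint-space move of the TCP to a pose.
- manip.move_l(position, speed=0.15, orientation=None): straight line of the TCP; orientation=None keeps the orientation; speed is the mean speed in m/s.
- manip.movej(angles): joint-space move.
- manip.gripper_open() and manip.close(): open the fingers fully, or close them until they stop; the grip force is fixed at half the most.
- manip.hold(seconds).
- manip.inverse_kinematics(position, orientation): joint angles nearest the present ones, or None.
- manip.state(): the state.
- cams.get_image(name): name is "scene" or "top" or "wrist"; returns a dict with "frame" (420x560x3 uint8, blue, green, red), "depth" (420x560 float32, m along the optical axis (not along the pixel's ray), 0 where there is no reading), "camera_matrix" (3x3 intrinsics, pixels), "k1" (the pictures are not rectified: a ray, as slopes to the right and down, at radius r is drawn at 1 + k1 r^2 times it, then the intrinsics apply), "view" (4x4, takes a point from world to camera coordinates). Camera axes: x right, y up, looking along -z (the intrinsics and any distortion apply to the point x, -y, -z); pixel columns grow to the right and rows downward; lengths in m; the calibration is good to about 2 mm. A picture is of the moment at which its call begins.
A pose or a line that the arm cannot do raises manip.IKError and nothing moves.
- ticket.job_done(): hands the job in; it is judged then, once.
The state is a dict: "time": time; "joint_pos": joint angles; "dq": joint speeds; "joint_torque": joint torques, N m; "ee_pos": TCP position; "ee_rot": TCP orientation; "ft_force": force on the tool from outside, world axes, zero at the start; "moment": the same for the moment, N m; "finger_gap": finger opening in m; "finger_force": force on a finger pad.
Only numpy, scipy, OpenCV 4.12 (cv2) and the standard library are available. Lean on these libraries where they do the work, as an engineer would, in place of code of your own. Each camera call takes 0.05 s, during which the arm holds its last target. There are 200 camera calls.

TASK

The grinder has just been cleaned, so calibrate it again: turn the adjusting wheel on top clockwise all the way to its stop, where the burrs touch, then turn it back counter-clockwise until the long raised rib on the wheel stands exactly under the fixed pointer at the wheel's far rim, and leave it there. Put the lid on the feed funnel, and stand every dose canister from the tray upright and fully home in the bores of the wooden rack, one to a bore. These can be done before or after the wheel; do not push the other things on the counter about.

Things in the scene. Friction and masses are not known exactly. Their poses are not given: they have to be found in the camera images.
- grinder: fixed white single-dose coffee grinder, 187 (x) x 277 (y) x 175 mm to the top of its head; origin at the centre of its underside, x points to its back (away from the robot at yaw 0), y to its left, z up. On the head stand the adjusting wheel (centre 65 mm to the right, -y) and the feed funnel (centre 65 mm to the left, +y). The spout and a fixed steel cup are below the head in front.
- grind_wheel (a joint): angle of the adjusting wheel, rad: 0 at the clockwise stop (burrs touch; the round pip is then at the pointer), grows counter-clockwise seen from above, up to 5.6. At 4.20 the long rib is at the pointer. Stays where it is left (friction about 0.12 N m). Small white ticks every 10 degrees (0.175 rad).
- wheel_grip (a point): point on the wheel's vertical axis in the middle of its grip height, 232 mm above the counter; the point turns with the wheel, its x axis points to the round pip. The wheel is a black disc 128 mm across, top face 203 mm above the counter, with an upright fluted aluminium grip in its centre, 44 mm diameter, reaching from the disc to 251 mm above the counter.
- rib_mark (a point): outer end of the wheel's one long raised rib (31 mm long, 4.5 mm wide, running radially from the grip to the rim), on the disc's top, 59 mm from the axis; turns with the wheel
- zero_pip (a point): the small round pip (7 mm) on the wheel's disc, 52 mm from the axis; turns with the wheel
- pointer_tip (a point): tip of the fixed steel pointer over the wheel's far rim, 60 mm from the wheel's axis towards the grinder's back, its underside 6 mm above the disc; the bracket rises 211 mm above the counter
- funnel_mouth (a point): centre of the funnel's open mouth at the height of its rim, 215 mm above the counter; rim 94 mm outside and 86 mm inside diameter, narrowing downwards. Axes as those of the grinder.
- funnel_lid: loose dark wooden lid of the funnel, 110 g: a plug 72 mm diameter and 10 mm high below, a disc 93 mm diameter and 7 mm thick, and on it an upright knob 22 mm diameter, 26 mm high (17 to 43 mm above the origin). Origin at the centre of the plug's underside, z up. On the funnel the plug enters the mouth with play of some mm and the disc lies on the rim, the origin then 10 mm below the rim.
- dose_rack: fixed oak block, 244 (x) x 72 (y) x 30 mm, origin at the centre of its underside; four bores in a row along its x axis, at -87, -29, 29 and 87 mm, 49 mm diameter and 22 mm deep, floor 8 mm above the counter
- dose_rack_hole0 (a point): centre of the mouth of bore 0 of the rack, on its top face 30 mm above the counter
- dose_rack_hole1 (a point): centre of the mouth of bore 1 of the rack, on its top face 30 mm above the counter
- dose_rack_hole2 (a point): centre of the mouth of bore 2 of the rack, on its top face 30 mm above the counter
- dose_rack_hole3 (a point): centre of the mouth of bore 3 of the rack, on its top face 30 mm above the counter
- canister_1: loose dose canister, upright aluminium cylinder with a black cap, 46 mm diameter, 64 mm high, 110 g, heavy-based; origin at the centre of its underside, z up. Two to four of the four are there; an absent one reads None.
- canister_2: loose dose canister, upright aluminium cylinder with a black cap, 46 mm diameter, 64 mm high, 110 g, heavy-based; origin at the centre of its underside, z up. Two to four of the four are there; an absent one reads None.
- canister_3: loose dose canister, upright aluminium cylinder with a black cap, 46 mm diameter, 64 mm high, 110 g, heavy-based; origin at the centre of its underside, z up. Two to four of the four are there; an absent one reads None.
- canister_4: loose dose canister, upright aluminium cylinder with a black cap, 46 mm diameter, 64 mm high, 110 g, heavy-based; origin at the centre of its underside, z up. Two to four of the four are there; an absent one reads None.
- dose_tray: fixed steel tray, 234 (x) x 334 (y) mm, floor 2 mm and rim 12 mm above the counter; origin at the centre of its underside; the canisters stand on it at the start, a teaspoon lies between them
- black_cup: loose black cup with handle, 82 x 108 x 56 mm; origin at the centre of its underside; leave alone
- scoop: loose bean scoop lying on the counter, 134 mm long, 20 mm high; origin at the centre of its underside; leave alone

How it is judged:
By the outcome, as a careful person would: the job done as asked, in the order asked, and still so for the second after the job is handed in, with the robot touching nothing.
Of canister_1, canister_2, canister_3, canister_4 only 2 to 4 are there at a start; the rules pass over those that are not, and their reading is None.
At some moment in a run one of canister_1, canister_2, canister_3, canister_4, funnel_lid may be knocked a few centimetres aside while the robot is not near it.
Once in a run the grip may slacken for a moment while it holds something.
It also fails if it takes over 210 s, if anything falls off the work surface, if the arm or the gripper's body presses on something with over 40 N, if the wrist force passes 120 N, or if a joint passes its speed limit or range.

## Working session

There is one attempt and no reset: what is moved stays moved. The work goes in short steps, each a Python script; the robot and the scene stay as the last script left them, time stands still between calls to the robot, and variables do not carry over. Pictures are saved under pics/ and viewed, at most 14 in all, crops included, and the job is handed in when it is done.

```bash
ls; mkdir -p pics
python3 - <<'E'
from bench import manip, cams, ticket
import cv2,numpy as np,pickle
d={}
for n in("scene","top","wrist"):
    im=cams.get_image(n);d[n]=im
    cv2.imwrite(f"pics/{n}0.png",im["frame"])
    V=im["view"];print(n,im["camera_matrix"].tolist(),im["k1"],"cam",(-V[:3,:3].T@V[:3,3]).round(3))
pickle.dump(d,open("d0.pkl","wb"))
a=cv2.resize(d["top"]["frame"],(800,600),interpolation=cv2.INTER_CUBIC);cv2.imwrite("pics/top0b.png",a)
s=manip.state();print(s)
E
```

```text
bench.py
pics
scene [[524.9105066353648, 0.0, 273.8998225654175], [0.0, 524.9105066353648, 208.3348414568269], [0.0, 0.0, 1.0]] -0.13367491673991683 cam [-0.332  1.371  0.918]
top [[378.9719369351337, 0.0, 275.242032009192], [0.0, 378.9719369351337, 211.03440662095713], [0.0, 0.0, 1.0]] 0.005811783845975018 cam [ 0.312 -0.093  1.344]
wrist [[351.8133164564007, 0.0, 272.5232018194718], [0.0, 351.8133164564007, 210.40719435105163], [0.0, 0.0, 1.0]] -0.07598935593281093 cam [0.121 0.592 0.384]
{'time': 0.15, 'joint_pos': array([ 1.18829093e+00,  9.17087212e-02,  1.23161086e+00, -2.12871925e-05,
        1.81977074e+00, -5.66796842e-02]), 'dq': array([ 0.00017535, -0.00424854, -0.00305475,  0.00021476, -0.00213654,
       -0.00059525]), 'joint_torque': array([ 1.75149242e-03, -4.47048390e+01, -4.06904769e+01,  6.98935334e-02,
        2.75345746e-02, -1.25648917e-04]), 'ee_pos': array([0.19197547, 0.5682441 , 0.22975204]), 'ee_rot': array([-1.53050790e-04,  1.62195715e-01,  9.86758324e-01, -7.33101034e-04]), 'ft_force': array([ 0.29930642, -0.06514836,  0.59778127]), 'moment': array([ 0.01861758, -0.06532803, -0.03217647]), 'finger_force': 0.0, 'finger_gap': 0.08748159823943205}
```

View pics/top0b.png

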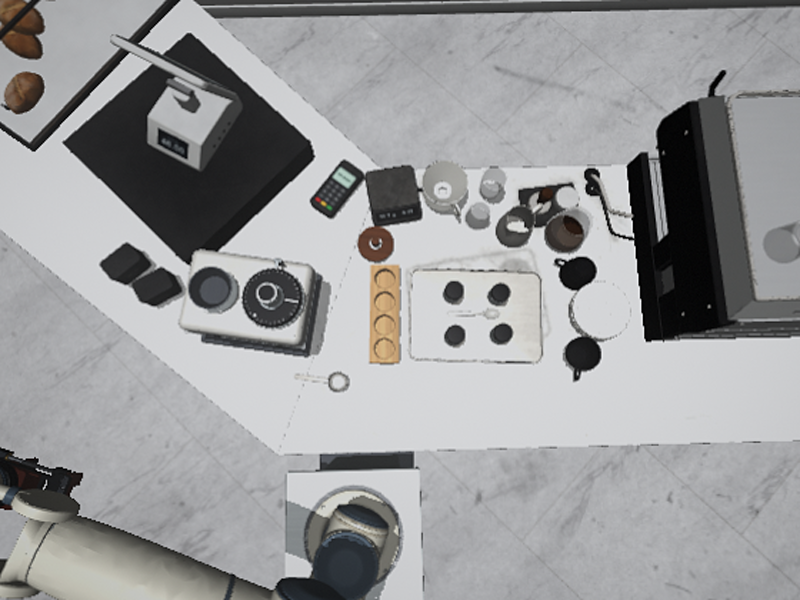

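View pics/scene0.png

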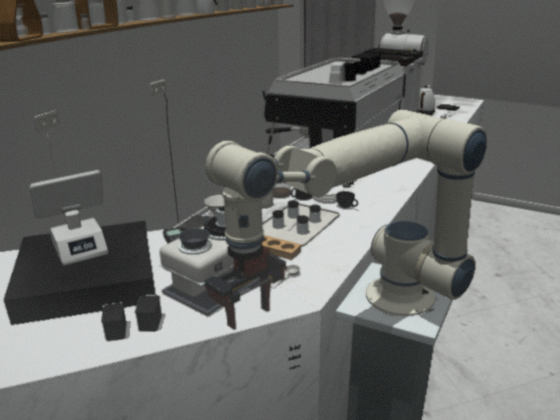

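The top view (800 px version) shows four canisters at (453,293), (498,293), (455,335) and (502,334), and the lid at (376,244). The rack bores run down x≈385 from y≈278 to 348. The wheel is at (271,297) and the funnel at (213,289). The scene view is mostly blocked by the arm.

```bash
cat > h.py <<'E'
import numpy as np,cv2
from bench import manip, cams, ticket
def ray(im,uv):
    K=np.array(im["camera_matrix"]);uv=np.atleast_2d(uv).astype(float)
    s=(uv-K[:2,2])/[K[0,0],K[1,1]];r=np.linalg.norm(s,axis=1);rr=r.copy()
    for _ in range(20): rr=r/(1+im["k1"]*rr**2)
    s=s/(1+im["k1"]*rr**2)[:,None]
    V=np.array(im["view"]);R=V[:3,:3]
    d=np.c_[s[:,0],-s[:,1],-np.ones(len(s))]@R
    return -R.T@V[:3,3],d
def atz(im,uv,z):
    c,d=ray(im,uv);return c+d*((z-c[2])/d[:,2])[:,None]
def cloud(im):
    h,w=im["depth"].shape;u,v=np.meshgrid(np.arange(w),np.arange(h))
    c,d=ray(im,np.c_[u.ravel(),v.ravel()])
    return (c+d*im["depth"].ravel()[:,None]).reshape(h,w,3)
def proj(im,P):
    V=np.array(im["view"]);p=np.atleast_2d(P)@V[:3,:3].T+V[:3,3]
    s=np.c_[p[:,0],-p[:,1]]/-p[:,2:];s=s*(1+im["k1"]*(s**2).sum(1))[:,None]
    K=im["camera_matrix"];return s*[K[0][0],K[1][1]]+[K[0][2],K[1][2]]
def tri(im1,uv1,im2,uv2):
    A=[];b=[]
    for im,uv in((im1,uv1),(im2,uv2)):
        c,d=ray(im,uv);d=d[0]/np.linalg.norm(d[0]);M=np.eye(3)-np.outer(d,d);A.append(M);b.append(M@c)
    return np.linalg.lstsq(np.vstack(A),np.hstack(b),rcond=None)[0]
def down(yaw):  # closing line (tool y) along world angle yaw; tool down
    a=(yaw+np.pi/2)/2; return np.array([0,np.cos(a),np.sin(a),0])
def up_to(z): 
    p=manip.state()["ee_pos"];manip.move_l([p[0],p[1],z],0.25)
E
python3 - <<'E'
import pickle,numpy as np
from h import *
d=pickle.load(open("d0.pkl","rb"));im=d["top"];C=cloud(im)
for n,x,y in [("c",453,293),("c",498,293),("c",455,335),("c",502,334),("lid",376,244),("h",385,278),("h",385,300),("h",385,324),("h",385,348),("racktop",385,289),("wheelgrip",267,293),("funnelrim",213,267),("funnelin",213,289),("tray",475,275),("counter",350,320),("wristpos",271,297)]:
    u,v=int(x*.7),int(y*.7);print(n,C[v-1:v+2,u-1:u+2].reshape(-1,3).mean(0).round(3))
# height-banded blobs
Z=C[...,2]
for lab,lo,hi,mn in[("cap",.058,.075,20),("rack",.022,.036,60),("wheel/funnel",.195,.222,100),("grip",.24,.26,20),("lidknob",.036,.05,8),("lid",.012,.023,80)]:
    m=((Z>lo)&(Z<hi)&(C[...,0]>.2)&(C[...,0]<.75)&(abs(C[...,1])<.4)).astype(np.uint8)
    n,L,S,_=cv2.connectedComponentsWithStats(m)
    for i in range(1,n):
        if S[i,4]>=mn:
            P=C[L==i];r=cv2.minAreaRect(P[:,:2].astype(np.float32));print(lab,S[i,4],P.mean(0).round(4),"rect",np.round(r[0],4),np.round(r[1],4),round(r[2],1))
E
```

```text
c [ 0.559 -0.253  0.064]
c [ 0.556 -0.36   0.066]
c [ 0.458 -0.252  0.067]
c [ 0.459 -0.364  0.066]
lid [ 0.695 -0.07   0.043]
h [ 0.615 -0.089  0.008]
h [ 0.556 -0.088  0.007]
h [ 0.498 -0.086  0.008]
h [ 0.438 -0.085  0.007]
racktop [ 0.583 -0.088  0.02 ]
wheelgrip [0.533 0.154 0.252]
funnelrim [0.609 0.285 0.187]
funnelin [0.559 0.284 0.186]
tray [ 0.618 -0.318  0.001]
counter [0.509 0.003 0.   ]
wristpos [0.527 0.145 0.25 ]
cap 37 [ 0.7452 -0.3307  0.067 ] rect [ 0.7443 -0.3304] [0.0429 0.0113] 89.6
cap 34 [ 0.7152 -0.3875  0.0673] rect [ 0.7189 -0.3879] [0.0557 0.0133] 12.8
cap 53 [0.7175 0.3075 0.0662] rect [0.7145 0.31  ] [0.0056 0.0955] 46.2
cap 139 [ 0.5655 -0.2571  0.065 ] rect [ 0.5659 -0.2574] [0.0418 0.0428] 88.9
cap 137 [ 0.5569 -0.3675  0.065 ] rect [ 0.5566 -0.3671] [0.0423 0.043 ] 86.4
cap 143 [ 0.4591 -0.368   0.065 ] rect [ 0.4589 -0.3676] [0.0413 0.0415] 89.4
cap 143 [ 0.4584 -0.2544  0.065 ] rect [ 0.4584 -0.2543] [0.0412 0.0441] 0.3
rack 848 [ 0.518  -0.0878  0.0287] rect [ 0.5189 -0.0865] [0.0713 0.2426] 88.4
wheel/funnel 1171 [0.5323 0.1502 0.2024] rect [0.533
[... 197 characters left out ...]
 [ 0.7416 -0.3296  0.0429] rect [ 0.7429 -0.3313] [0.0126 0.0461] 1.4
lidknob 23 [ 0.7109 -0.3857  0.0425] rect [ 0.7143 -0.3849] [0.0522 0.01  ] 20.9
lidknob 43 [0.7154 0.3091 0.0429] rect [0.7175 0.3078] [0.0051 0.0894] 44.8
lidknob 28 [ 0.7    -0.0687  0.0421] rect [ 0.7003 -0.0683] [0.0178 0.019 ] 88.9
lidknob 15 [ 0.5527 -0.2457  0.044 ] rect [ 0.5532 -0.2471] [0.0395 0.011 ] 52.4
lidknob 13 [ 0.544  -0.3567  0.043 ] rect [ 0.5445 -0.3578] [0.0372 0.0091] 50.6
lidknob 11 [ 0.4439 -0.3562  0.0435] rect [ 0.4436 -0.3573] [0.0295 0.0059] 53.5
lid 420 [ 0.7003 -0.0685  0.0166] rect [ 0.7009 -0.0689] [0.0906 0.09  ] 8.2
lid 520 [0.475  0.1837 0.0169] rect [0.5426 0.2159] [0.2685 0.2081] 80.8
```

Run:
```python
import pickle
from h import *
d=pickle.load(open("d0.pkl","rb"));V=d["wrist"]["view"];print("optical",-V[2,:3],"right",V[0,:3])
w=[.533,.152]
for y in np.arange(-180,180,30):
    q=manip.inverse_kinematics([*w,.221],down(np.radians(y)));print(y,None if q is None else np.round(q,2))
manip.move_to([.50,.19,.40],down(np.radians(80)))
s=manip.state();print(s["joint_pos"].round(2),s["time"])
manip.hold(.3)
im=cams.get_image("wrist");pickle.dump(im,open("w1.pkl","wb"));cv2.imwrite("pics/w1.png",im["frame"])
print("cam",-im["view"][:3,:3].T@im["view"][:3,3],proj(im,[[.533,.152,.251],[.592,.142,.209],[.555,.281,.215]]))
```

```text
optical [ 0.25667935 -0.08781121 -0.9624993 ] right [ 0.32028489  0.94732073 -0.00101284]
-180 None
-150 None
-120 [ 0.22 -0.03  1.38 -0.    1.8   2.31]
-90 [ 0.22 -0.03  1.38 -0.    1.8   1.79]
-60 [ 0.22 -0.03  1.38 -0.    1.8   1.26]
-30 [ 0.22 -0.03  1.38 -0.    1.8   0.74]
0 [ 0.22 -0.03  1.38 -0.    1.8   0.22]
30 [ 0.22 -0.03  1.38 -0.    1.8  -0.31]
60 [ 0.22 -0.03  1.38 -0.    1.8  -0.83]
90 [ 0.22 -0.03  1.38 -0.    1.8  -1.35]
120 [ 0.22 -0.03  1.38 -0.    1.8  -1.88]
150 [ 0.22 -0.03  1.38 -0.    1.8  -2.4 ]
[ 0.3   0.02  1.    0.    2.13 -1.1 ] 2.025
cam [0.42634335 0.20316159 0.55372844] [[237.54150102 240.43599468]
 [243.15095242 278.64925564]
 [369.31783424 227.1906569 ]]
```

View pics/w1.png

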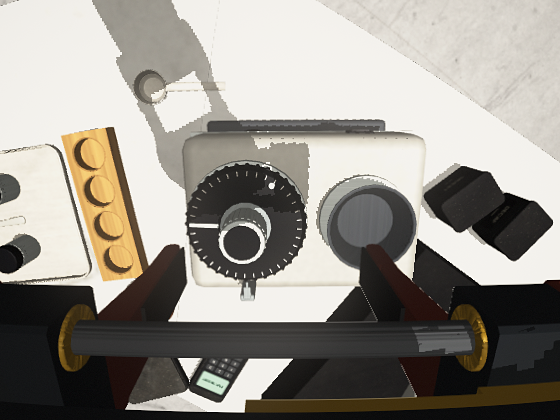

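The wrist view shows the rib at (190–216,225), the pip at (271,186), the pointer tip at (247,280), the grip top centred at (242,241) and the funnel mouth at (367,227).

Run:
```python
import pickle
from h import *
d=pickle.load(open("d0.pkl","rb"));im=pickle.load(open("w1.pkl","rb"))
C=cloud(im);Z=C[...,2]
for lab,lo,hi,mn in[("grip",.243,.26,20),("disc",.197,.207,300),("funnel rim",.21,.219,40),("rack",.025,.035,60)]:
    m=((Z>lo)&(Z<hi)).astype(np.uint8)
    m[300:]=0
    n,L,S,_=cv2.connectedComponentsWithStats(m)
    for i in range(1,n):
        if S[i,4]>=mn:
            P=C[L==i];r=cv2.minEnclosingCircle(P[:,:2].astype(np.float32));print(lab,S[i],P.mean(0).round(4),np.round(r[0],4),round(r[1],4))
c=atz(im,[242,241],.251)[0];c2=atz(im,[247,222],.203)[0]
print("axis grip",c)
rib=atz(im,[190,226],.205)[0];pip=atz(im,[271,186],.205)[0];ptr=atz(im,[247,280],.209)[0]
for n,p in(("rib",rib),("pip",pip),("ptr",ptr)):
    v=(p-c)[:2];print(n,p.round(4),np.linalg.norm(v).round(4),np.degrees(np.arctan2(v[1],v[0])).round(1))
print("tri grip",tri(im,[242,241],d["top"],proj(d["top"],[.5326,.1523,.251])[0]))
```

```text
grip [ 218  217   49   47 1739] [0.5338 0.1558 0.2508] [0.5355 0.1551] 0.0227
disc [ 184  164  124  118 8773] [0.5292 0.1572 0.2027] [0.5361 0.1548] 0.0656
disc [332 189  76  72 802] [0.5627 0.2927 0.2021] [0.5579 0.2837] 0.0407
funnel rim [ 327  184   90   86 1197] [0.5537 0.2868 0.2139] [0.5573 0.2832] 0.0468
funnel rim [228 208  37  14  86] [0.5181 0.1614 0.2146] [0.5235 0.1591] 0.0184
funnel rim [240 282  14  18 135] [0.6081 0.1428 0.2116] [0.6067 0.143 ] 0.0118
rack [  61  128   83  153 4148] [ 0.5161 -0.0834  0.0294] [ 0.5224 -0.0859] 0.1256
rack [430 168  43  34 153] [0.5761 0.4549 0.0302] [0.5785 0.4566] 0.0403
rack [  0 177  12  26 101] [ 0.463  -0.2337  0.0298] [ 0.4628 -0.2424] 0.0201
rack [479 196  39  42 207] [0.6408 0.5298 0.03  ] [0.6446 0.5365] 0.0413
rack [ 12 239  22  25 111] [ 0.566  -0.238   0.0296] [ 0.569  -0.2504] 0.0233
axis grip [0.5342451 0.1559244 0.251    ]
rib [0.5249 0.0983 0.205 ] 0.0584 -99.2
pip [0.4976 0.1893 0.205 ] 0.0495 137.7
ptr [0.5943 0.1458 0.209 ] 0.0609 -9.6
tri grip [0.53529116 0.15441537 0.2442047 ]
```

```bash
cat > turn.py <<'E'
from h import *
def mz():
    s=manip.state();return s["moment"][2],s
def turn(dq,step,lim=9):
    """rotate j6 by dq in steps; stop if |Mz| exceeds lim. returns q6"""
    q=manip.state()["joint_pos"].copy();t=q[5]+dq;sg=np.sign(dq)
    while abs(t-q[5])>1e-4:
        q[5]+=sg*min(step,abs(t-q[5]));manip.movej(q)
        m,s=mz()
        print(round(q[5],3),round(m,3),s["ft_force"].round(1),round(s["finger_gap"],4),round(s["time"],1))
        if abs(m)>lim:break
    return q[5]
E
python3 - <<'E'
from turn import *
c=[.5346,.1536]
manip.move_to([*c,.30],down(np.radians(24)))
manip.move_l([*c,.221],.1)
m,s=mz();print("pre",m,s["ft_force"],s["joint_pos"].round(3),s["time"])
manip.close();m,s=mz();print("closed",m,s["ft_force"],s["finger_gap"],s["finger_force"],s["time"])
turn(2.2,.55,.4)
E
```

```text
pre 0.030668817187808083 [0.18472937 0.03500948 0.1232517 ] [ 0.219 -0.029  1.369  0.     1.801 -0.2  ] 4.1833
closed -0.027696830666303515 [ 9.81374424  4.01071441 -2.5393511 ] 0.043618571615220675 30.00429779291153 4.9333
0.35 -0.117 [-1.  -0.9  0.3] 0.0436 5.5
0.9 -0.118 [-4.8 -0.3  0.8] 0.0435 6.1
1.45 -0.103 [-6.1  2.3  1.2] 0.0434 6.7
2.0 -0.147 [-3.9  3.1  1.9] 0.0436 7.3
```

Run:
```python
from turn import *
turn(.2,.2,.4)
turn(.42,.03,.45)
```

```text
2.198 -0.1 [-0.9  1.9  1.6] 0.0433 7.6
2.222 -0.034 [-1.3  1.6  1. ] 0.0437 7.9
2.252 -0.161 [-1.5  3.   1.2] 0.0437 8.1
2.282 -0.132 [-1.4  3.   1.1] 0.0437 8.4
2.312 -0.073 [-1.   3.5  1. ] 0.0437 8.6
2.342 -0.124 [-0.9  2.9  1.6] 0.0435 8.9
2.372 -0.1 [-0.1  3.5  0.7] 0.0434 9.1
2.402 0.315 [-2.1  3.1  1. ] 0.0435 9.4
2.432 0.302 [-5.3  4.4  2. ] 0.0439 9.6
2.462 0.243 [-5.4  5.8  1.9] 0.044 9.9
2.492 0.467 [-8.1  6.7  1.7] 0.0438 10.1
```

Mz jumps at q6≈2.40, a total turn of 2.60 rad, which matches the angle measured in the image. That is the stop. Next I turn counter-clockwise to just short of the target, release and look.

Run:
```python
from turn import *
import pickle
q=manip.state()["joint_pos"][5]
turn(-1.66-q,1.1,2)
s=manip.state();print(s["ee_pos"],s["joint_pos"].round(3))
manip.gripper_open();up_to(.30)
manip.move_to([.50,.16,.38],down(np.radians(80)));manip.hold(.3)
im=cams.get_image("wrist");pickle.dump(im,open("w2.pkl","wb"))
u,v=proj(im,[.592,.145,.207])[0];print(u,v,manip.state()["time"])
u0,v0=int(u)-75,int(v)-100
cv2.imwrite("pics/w2.png",cv2.resize(im["frame"][v0:v0+120,u0:u0+150],None,fx=5,fy=5,interpolation=cv2.INTER_CUBIC));print(u0,v0)
```

```text
1.391 0.166 [-4.4 -7.4  1.6] 0.0435 11.1
0.291 0.052 [  5.3 -11.8   0.1] 0.0438 12.2
-0.809 0.119 [15.8 -5.7 -4.3] 0.0438 13.2
-1.66 0.103 [16.5  0.6 -5. ] 0.0435 14.0
[0.53855566 0.15574064 0.22076688] [ 0.219 -0.027  1.369  0.002  1.789 -1.661]
273.9438747827474 282.3854876237822 16.2083
198 182
```

View pics/w2.png

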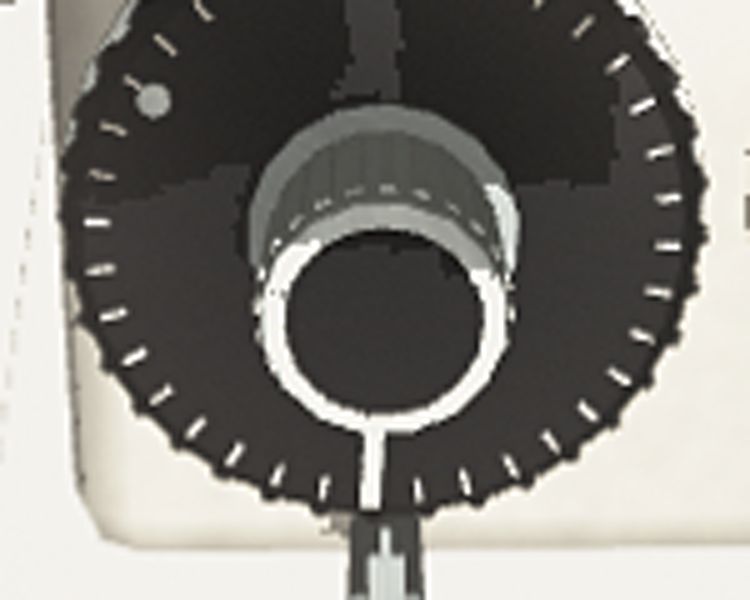

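The crop shows the rib running from (374,435) to (371,505). The pointer tip is at about (384,515), slightly to the right of the rib. The pip is at (153,100) and the grip top at (384,315).

Run:
```python
import pickle
from h import *
im=pickle.load(open("w2.pkl","rb"))
f=lambda x,y,z:atz(im,[198+(x+.5)/5-.5,182+(y+.5)/5-.5],z)[0]
C=cloud(im);Z=C[...,2]
def circ(lo,hi,mn):
    m=((Z>lo)&(Z<hi)).astype(np.uint8);n,L,S,_=cv2.connectedComponentsWithStats(m)
    return [(S[i,4],np.round(cv2.minEnclosingCircle(C[L==i][:,:2].astype(np.float32)),4) if 0 else (np.round(cv2.minEnclosingCircle(C[L==i][:,:2].astype(np.float32))[0],4),C[L==i].mean(0).round(4))) for i in range(1,n) if S[i,4]>=mn]
print("grip",circ(.245,.26,300));print("rim",circ(.2125,.219,300))
c=f(384,315,.251);print("c",c)
ptr=f(384,515,.209);print("ptr alt",f(384,515,.211))
pts={"ribout":f(371,506,.206),"ribin":f(374,440,.206),"pip":f(153,100,.205),"ptr":ptr}
for n,p in pts.items():
    v=(p-c)[:2];print(n,p.round(4),np.linalg.norm(v).round(4),np.degrees(np.arctan2(v[1],v[0])).round(2))
cv2.imwrite("pics/w2b.png",cv2.resize(im["frame"][255:310,240:310],None,fx=10,fy=10,interpolation=cv2.INTER_CUBIC))
```

```text
grip [(np.int32(1927), (array([0.5358, 0.1548]), array([0.5341, 0.1553, 0.2511])))]
rim [(np.int32(1036), (array([0.5574, 0.2831]), array([0.5527, 0.2933, 0.2145])))]
c [0.53456412 0.15528471 0.251     ]
ptr alt [0.59249867 0.1453676  0.211     ]
ribout [0.5926 0.1427 0.206 ] 0.0594 -12.27
ribin [0.5781 0.1458 0.206 ] 0.0445 -12.23
pip [0.501  0.1163 0.205 ] 0.0514 -130.69
ptr [0.5935 0.1452 0.209 ] 0.0598 -9.71
```

View pics/w2b.png

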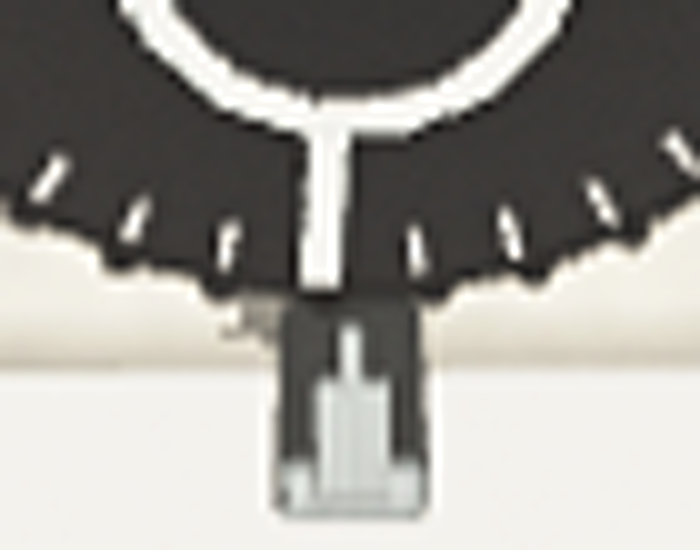

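```bash
cat > adj.py <<'E'
from turn import *
import pickle,sys
def look(name):
    manip.move_to([.50,.16,.38],down(np.radians(80)));manip.hold(.3)
    im=cams.get_image("wrist");pickle.dump(im,open(name+".pkl","wb"))
    cv2.imwrite(f"pics/{name}.png",cv2.resize(im["frame"][230:310,225:325],None,fx=7,fy=7,interpolation=cv2.INTER_CUBIC))
def adjust(d,yaw=107):
    c=[.5357,.1549]
    manip.move_to([*c,.30],down(np.radians(yaw)));manip.move_l([*c,.221],.1)
    a=manip.state();manip.close();b=manip.state()
    print("close",a["joint_pos"][5],b["joint_pos"][5],b["ft_force"],b["moment"][2])
    q=b["joint_pos"].copy();q[5]=a["joint_pos"][5]-d;manip.movej(q);manip.hold(.3)
    e=manip.state();print("end",e["joint_pos"][5],e["moment"][2],e["ft_force"])
    manip.gripper_open();manip.hold(.2);up_to(.30)
E
python3 - <<'E'
from adj import *
adjust(.043);look("w3");print(manip.state()["time"])
E
```

```text
close -1.6469207456773978 -1.647043867713081 [ 0.60956428 -0.13940721 -0.33832445] -0.016453394859183568
end -1.689509518136289 0.12783573909426085 [-0.6755153  -1.27737692 -0.09846373]
21.4167
```

View pics/w3.png

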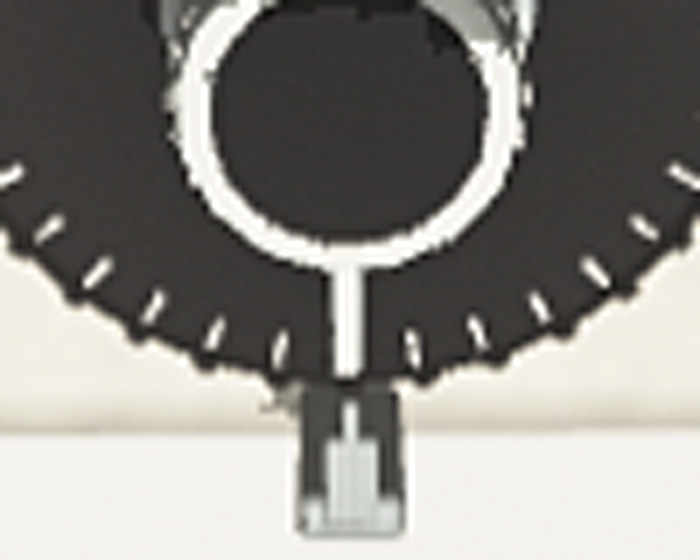

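The rib is at x≈347 and the pointer at x≈350, so they nearly coincide. I'll check to sub-pixel.

Run:
```python
import pickle
from h import *
im=pickle.load(open("w3.pkl","rb"));g=cv2.cvtColor(im["frame"],cv2.COLOR_BGR2GRAY).astype(float)
c=np.array([.5357,.1549])
def cen(rows,u0,u1,th):
    o=[]
    for r in rows:
        w=np.clip(g[r,u0:u1]-th,0,None)
        if w.sum()>0:o.append([(w*np.arange(u0,u1)).sum()/w.sum(),r])
    return np.array(o)
ang=lambda P:np.degrees(np.arctan2(P[:,1]-c[1],P[:,0]-c[0])).round(2)
R=cen(range(270,283),269,281,110);P=cen(range(288,306),269,283,110)
print(R.round(1).tolist(),ang(atz(im,R,.206)));print(P.round(1).tolist(),ang(atz(im,P,.211)))
cl=cloud(im);Z=cl[...,2]
m=((Z>.245)&(Z<.26)).astype(np.uint8);print(cv2.minEnclosingCircle(cl[m>0][:,:2].astype(np.float32)))
print(-im["view"][:3,:3].T@im["view"][:3,3])
```

```text
[[274.1, 270.0], [274.2, 271.0], [274.2, 272.0], [274.2, 273.0], [274.2, 274.0], [274.2, 275.0], [274.3, 276.0], [274.3, 277.0], [274.3, 278.0], [274.3, 279.0], [274.3, 280.0], [274.3, 281.0], [274.2, 282.0]] [-9.73 -9.7  -9.69 -9.69 -9.7  -9.66 -9.57 -9.59 -9.6  -9.62 -9.63 -9.62
 -9.7 ]
[[276.8, 288.0], [276.5, 289.0], [276.1, 290.0], [275.5, 291.0], [276.0, 292.0], [275.5, 293.0], [275.3, 294.0], [275.3, 295.0], [275.2, 296.0], [274.9, 297.0], [274.9, 298.0], [275.0, 299.0], [274.9, 300.0], [275.0, 301.0], [275.2, 302.0], [275.2, 303.0], [275.3, 304.0], [275.3, 305.0]] [-7.28 -7.63 -8.01 -8.54 -8.19 -8.64 -8.8  -8.79 -8.95 -9.19 -9.18 -9.1
 -9.19 -9.14 -8.98 -9.02 -8.96 -8.95]
((0.5353710055351257, 0.15504835546016693), 0.022500822320580482)
[0.42696492 0.17272426 0.53254635]
```

The rib and pointer agree within about 0.5° (0.01 rad), so the wheel is set. Next is the lid: one wrist look, compared with the top view, and a check of the surroundings.

```bash
cat > loc.py <<'E'
from h import *
def blobs(im,lo,hi,mn,box):
    C=cloud(im);Z=C[...,2];x0,x1,y0,y1=box
    m=((Z>lo)&(Z<hi)&(C[...,0]>x0)&(C[...,0]<x1)&(C[...,1]>y0)&(C[...,1]<y1)).astype(np.uint8)
    n,L,S,_=cv2.connectedComponentsWithStats(m);o=[]
    for i in range(1,n):
        if S[i,4]>=mn:
            P=C[L==i];r=cv2.minEnclosingCircle(P[:,:2].astype(np.float32))
            mid=(np.percentile(P[:,:2],1,axis=0)+np.percentile(P[:,:2],99,axis=0))/2
            o.append((int(S[i,4]),mid.round(4),round(r[1],4),P[:,2].mean().round(4)))
    return o
E
python3 - <<'E'
from loc import *
import pickle
up_to(.38)
manip.move_to([.62,-.08,.30],down(np.radians(90)));manip.hold(.3)
t=cams.get_image("top");w=cams.get_image("wrist");pickle.dump((t,w),open("lid.pkl","wb"))
b=(.64,.77,-.16,.02)
for n,im in(("t",t),("w",w)):
    print(n,"knob",blobs(im,.036,.05,15,b));print(n,"disc",blobs(im,.012,.023,150,b))
    print(n,"caps",blobs(im,.058,.075,60,(.4,.62,-.45,-.2)))
    C=cloud(im);m=(C[...,0]>.6)&(C[...,0]<.85)&(abs(C[...,1]+.07)<.13)&(C[...,2]>.06)&(C[...,2]<.2)
    print("tall near",m.sum(),C[m].min(0) if m.any() else"",C[m].max(0) if m.any() else"")
    R=cloud(im);m=(abs(R[...,2]-.03)<.004)&(R[...,0]>.38)&(R[...,0]<.66)&(abs(R[...,1]+.087)<.06)
    print("rack",cv2.minAreaRect(R[m][:,:2].astype(np.float32)))
print(manip.state()["time"]);cv2.imwrite("pics/w4.png",w["frame"])
E
```

```text
t knob []
t disc [(187, array([ 0.6756, -0.0692]), 0.0438, np.float64(0.0164))]
t caps [(138, array([ 0.566, -0.257]), 0.0232, np.float64(0.0651)), (135, array([ 0.5564, -0.3672]), 0.023, np.float64(0.0648)), (143, array([ 0.4591, -0.3679]), 0.023, np.float64(0.065)), (141, array([ 0.4586, -0.2553]), 0.023, np.float64(0.0652))]
tall near 7 [ 0.80901344 -0.19738512  0.06468394] [ 0.82512088 -0.19062634  0.07001297]
rack ((0.5199108123779297, -0.0961679220199585), (0.2484883964061737, 0.061575278639793396), 9.129209518432617)
w knob [(224, array([ 0.7039, -0.0672]), 0.0105, np.float64(0.0421))]
w disc [(4034, array([ 0.7148, -0.0863]), 0.0799, np.float64(0.0171))]
w caps [(1592, array([ 0.4626, -0.2522]), 0.0233, np.float64(0.0652)), (1097, array([ 0.4637, -0.3596]), 0.0231, np.float64(0.0648)), (1296, array([ 0.5615, -0.3659]), 0.0236, np.float64(0.065)), (1367, array([ 0.5697, -0.2544]), 0.0235, np.float64(0.0653))]
tall near 0  
rack ((0.5344854593276978, -0.08481959998607635), (0.07256430387496948, 0.22228820621967316), 88.09539031982422)
23.15
```

View pics/w4.png

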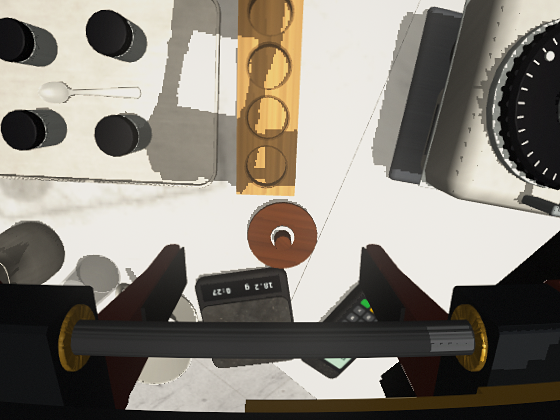

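Lid disc at (282,235), knob at (283,240), rack bores at (270,16), (269,66), (267,117) and (267,164). The wheel grasp's side forces agree with the wrist-frame values, so I use those.

Run:
```python
from loc import *
import pickle
D=down(np.radians(90));f=(.5574,.2832)
manip.move_to([.7039,-.0672,.12],D);manip.move_l([.7039,-.0672,.030],.12)
manip.close();s=manip.state();print("gap",s["finger_gap"],s["ft_force"],s["ee_pos"])
up_to(.32);print("gap",manip.state()["finger_gap"],manip.state()["ft_force"])
manip.move_to([*f,.32],D);print("gap",manip.state()["finger_gap"])
manip.move_l([*f,.244],.12)
for z in np.arange(.241,.228,-.002):
    manip.move_l([*f,z],.05);s=manip.state();print(round(z,3),s["ee_pos"].round(4),s["ft_force"].round(1),round(s["finger_gap"],4))
    if s["ft_force"][2]>6:break
print(s["time"])
```

```text
gap 0.021647013440438775 [-0.46766014 -0.25941993  0.14476219] [ 0.70386481 -0.06713408  0.02996662]
gap 0.021006012829519232 [-0.17655283  0.30850728 -1.18986244]
gap 0.021761613761533634
0.241 [0.5575 0.2833 0.2416] [-0.2 -1.1 -1. ] 0.0216
0.239 [0.5574 0.2832 0.2389] [ 0.1  0.1 -1.2] 0.0211
0.237 [0.5573 0.2832 0.2368] [-0.2  0.1 -1.3] 0.0219
0.235 [0.5574 0.2832 0.2349] [ 0.5 -0.2 -1.8] 0.0215
0.233 [0.5574 0.2832 0.2349] [-2.6 -1.1  4.6] 0.0213
0.231 [0.5574 0.2832 0.2349] [-4.1 -1.9 11.9] 0.0212
30.9083
```

Run:
```python
from loc import *
import pickle
manip.gripper_open();up_to(.36)
w=cams.get_image("wrist")
manip.move_to([.49,.25,.38],down(np.radians(80)));manip.hold(.2)
w=cams.get_image("wrist");cv2.imwrite("pics/w5.png",w["frame"][80:330,150:480])
print("disc",blobs(w,.217,.228,200,(.45,.65,.2,.4)),"knob",blobs(w,.242,.252,50,(.45,.65,.22,.4)))
manip.move_to([.50,-.13,.34],down(np.radians(90)));manip.hold(.3)
w=cams.get_image("wrist");pickle.dump(w,open("rack.pkl","wb"))
b=(.38,.66,-.15,-.02)
print("holes",blobs(w,.002,.014,150,b));print("caps",blobs(w,.058,.075,60,(.38,.66,-.45,-.2)))
C=cloud(w);m=(abs(C[...,2]-.03)<.003)&(C[...,0]>.38)&(C[...,0]<.66)&(abs(C[...,1]+.087)<.05);print(cv2.minAreaRect(C[m][:,:2].astype(np.float32)))
print(manip.state()["time"]);cv2.imwrite("pics/w6.png",w["frame"])
```

```text
disc [(6016, array([0.5582, 0.2803]), 0.0466, np.float64(0.2221))] knob [(448, array([0.5586, 0.2815]), 0.0109, np.float64(0.2472))]
holes [(411, array([ 0.4947, -0.1454]), 0.0847, np.float64(0.0097)), (1049, array([ 0.4365, -0.0807]), 0.0243, np.float64(0.0079)), (961, array([ 0.496 , -0.0826]), 0.0247, np.float64(0.0081)), (833, array([ 0.5552, -0.0845]), 0.0245, np.float64(0.0082)), (719, array([ 0.6143, -0.0865]), 0.0243, np.float64(0.0083))]
caps [(1127, array([ 0.4615, -0.2523]), 0.0236, np.float64(0.0654)), (1089, array([ 0.4626, -0.3659]), 0.0234, np.float64(0.0651)), (936, array([ 0.5602, -0.3664]), 0.0239, np.float64(0.0652)), (949, array([ 0.5692, -0.2546]), 0.023, np.float64(0.0655))]
((0.5236880779266357, -0.08443140983581543), (0.07254116237163544, 0.24520476162433624), 88.16116333007812)
35.1667
```

View pics/w5.png

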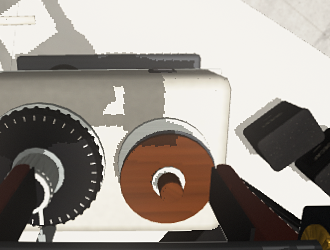

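View pics/w6.png

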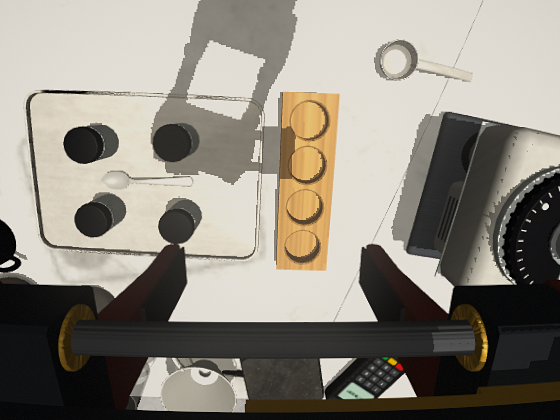

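The lid sits level, with its disc at z=0.222 and centred on the funnel. The rack's bores are at (310,120), (308,163), (304,206) and (302,245). The canister caps are at (84,145), (172,142), (93,218) and (177,225), and all four are still in place. I'll refine the bore rims from this stored frame.

```bash
cat >> loc.py <<'E'
def bores(w):
    C=cloud(w);top=((abs(C[...,2]-.03)<.004)&(C[...,0]>.37)&(C[...,0]<.67)&(abs(C[...,1]+.085)<.055)).astype(np.uint8)
    ct,hi=cv2.findContours(cv2.morphologyEx(top,cv2.MORPH_CLOSE,np.ones((3,3))),cv2.RETR_CCOMP,cv2.CHAIN_APPROX_NONE)
    o=[]
    for c,h in zip(ct,hi[0]):
        if h[3]>=0 and len(c)>40:
            P=atz(w,c[:,0,:].astype(float),.03);e=cv2.fitEllipse(P[:,:2].astype(np.float32)*1000)
            o.append(np.round([*np.array(e[0])/1000,*np.array(e[1])/1000],4))
    return sorted(o,key=lambda a:a[0])
E
python3 - <<'E'
from loc import *
import pickle
for b in bores(pickle.load(open("rack.pkl","rb"))):print(b)
d=pickle.load(open("d0.pkl","rb"))["top"]
for b in bores(d):print("top",b)
# yaw 90 reach of q6
for p in([.44,-.08],[.61,-.087],[.56,-.366]):
    print(manip.inverse_kinematics([*p,.05],down(np.radians(88))).round(2))
E
```

```text
[ 0.4363 -0.082   0.0487  0.0498]
[ 0.4938 -0.084   0.0495  0.0497]
[ 0.5516 -0.0859  0.0494  0.0497]
[ 0.6091 -0.0877  0.0489  0.0496]
top [ 0.4333 -0.0837  0.0522  0.0536]
top [ 0.4905 -0.0852  0.0524  0.0536]
top [ 0.5481 -0.0878  0.0516  0.0527]
top [ 0.606  -0.089   0.0516  0.0523]
[-0.26 -0.29  1.91 -0.    1.52 -1.79]
[-0.2   0.17  1.46 -0.    1.51 -1.73]
[-0.63  0.31  1.3  -0.    1.53 -2.17]
```

```bash
cat > can.py <<'E'
from loc import *
D=down(np.radians(88.16))
H=[(.4363,-.0820),(.4938,-.0840),(.5516,-.0859),(.6091,-.0877)]
def find(approx):
    manip.move_to([approx[0]-.06,approx[1],.26],D);manip.hold(.25)
    w=cams.get_image("wrist")
    b=blobs(w,.058,.075,200,(approx[0]-.09,approx[0]+.09,approx[1]-.09,min(approx[1]+.09,-.17)))
    print("seen",b)
    b=[x for x in b if abs(x[2]-.0233)<.0015]
    return min(b,key=lambda x:np.hypot(*(x[1]-approx)))[1] if b else None
def put(approx,h):
    p=find(np.array(approx))
    if p is None: return False
    manip.move_to([*p,.13],D);manip.move_l([*p,.041],.12)
    manip.close();g=manip.state();print("gap",round(g["finger_gap"],4),g["ft_force"].round(1))
    up_to(.14);s=manip.state();print("lift",round(s["finger_gap"],4),s["ft_force"].round(1))
    if s["finger_gap"]<.04:return False
    h=np.array(h);manip.move_to([*h,.14],D);manip.move_l([*h,.074],.12)
    f0=manip.state()["ft_force"][2]
    offs=[(0,0)]+[(r*np.cos(a),r*np.sin(a)) for r in(.0015,.003) for a in np.arange(8)*np.pi/4]
    for o in offs:
        x=h+o;manip.move_l([*x,.0705],.05);bad=False
        for z in(.066,.060,.054,.049,.0465):
            manip.move_l([*x,z],.05);s=manip.state()
            if s["ft_force"][2]-f0>8:
                bad=s["ee_pos"][2]>.051;break
        print(np.round(o,4),s["ee_pos"].round(4),s["ft_force"].round(1),round(s["finger_gap"],4))
        if not bad:break
    manip.gripper_open();manip.hold(.2);up_to(.14)
    print("t",manip.state()["time"]);return not bad
E
python3 - <<'E'
from can import *
print(put((.4615,-.2523),H[0]))
manip.move_to([.44,-.13,.30],D);manip.hold(.2);w=cams.get_image("wrist")
print("rack caps",blobs(w,.055,.095,100,(.38,.66,-.14,-.03)))
E
```

```text
seen [(1402, array([ 0.4609, -0.2534]), 0.0233, np.float64(0.0655))]
gap 0.0455 [0.4 0.1 1.1]
lift 0.0453 [-0.1 -0.  -2. ]
[0 0] [ 0.4367 -0.0822  0.0468] [ 0.5 -0.7  0.5] 0.0457
t 43.4833
True
rack caps [(1380, array([ 0.4369, -0.0827]), 0.0234, np.float64(0.0714))]
```

Run:
```python
from can import *
for a,h in[((.5692,-.2546),H[3]),((.4626,-.3659),H[1]),((.5602,-.3664),H[2])]:
    r=put(a,h);print(r)
    if not r:break
up_to(.30)
manip.move_to([.46,-.13,.34],D);manip.hold(.3);w=cams.get_image("wrist")
print("rack caps",blobs(w,.055,.095,100,(.38,.66,-.14,-.03)))
cv2.imwrite("pics/w7.png",w["frame"])
```

```text
seen [(1394, array([ 0.5689, -0.2556]), 0.0232, np.float64(0.0655))]
gap 0.0452 [-0.4  0.7  0.2]
lift 0.0455 [-0.1  1.4 -1.6]
[0 0] [ 0.6095 -0.0879  0.047 ] [-0. -1. -0.] 0.0457
t 52.6667
True
seen [(1408, array([ 0.4621, -0.3675]), 0.0231, np.float64(0.0656)), (434, array([ 0.5451, -0.3675]), 0.0214, np.float64(0.0644))]
gap 0.0457 [ 0.3  0.8 -0.4]
lift 0.0456 [ 0.4  0.1 -1.8]
[0 0] [ 0.4942 -0.084   0.0469] [0.2 0.2 1. ] 0.0455
t 62.0
True
seen [(1411, array([ 0.5604, -0.3676]), 0.0231, np.float64(0.0655))]
gap 0.0455 [ 1.  -0.7 -0.3]
lift 0.0455 [-0.9 -0.6 -2.4]
[0 0] [ 0.552  -0.0859  0.0469] [1.6 0.1 1.8] 0.0457
t 71.125
True
rack caps [(1175, array([ 0.4371, -0.0824]), 0.0233, np.float64(0.0714)), (1084, array([ 0.4943, -0.0845]), 0.0234, np.float64(0.0714)), (1011, array([ 0.552 , -0.0862]), 0.0234, np.float64(0.0711)), (932, array([ 0.6093, -0.0881]), 0.0233, np.float64(0.0708))]
```

View pics/w7.png

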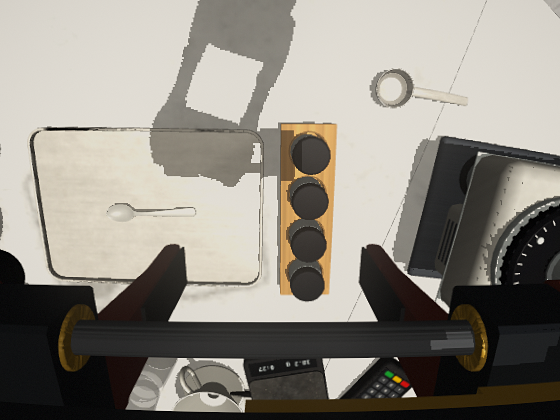

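All four canisters are seated in the rack at (310,155), (309,202), (308,244) and (307,282), with the caps level. One last check of the wheel and lid, from a different viewpoint.

Run:
```python
from can import *
manip.move_to([.49,.145,.36],down(np.radians(80)));manip.hold(.3)
w=cams.get_image("wrist");print("disc",blobs(w,.217,.228,200,(.45,.65,.2,.4)),"grip",blobs(w,.245,.26,300,(.45,.6,.1,.2)),"cam",-w["view"][:3,:3].T@w["view"][:3,3])
for z,n in((.206,"rib"),(.211,"ptr")): print(n,proj(w,[[.535+r*np.cos(a),.155+r*np.sin(a),z] for r,a in((.058,np.radians(-9.65)),)]))
u,v=proj(w,[.592,.145,.207])[0].astype(int);print(u-40,v-40,manip.state()["time"])
cv2.imwrite("pics/w8.png",cv2.resize(w["frame"][v-40:v+25,u-40:u+40],None,fx=9,fy=9,interpolation=cv2.INTER_CUBIC))
```

```text
disc [(6169, array([0.5581, 0.2818]), 0.047, np.float64(0.2221))] grip [(2136, array([0.535, 0.155]), 0.0227, np.float64(0.2511))] cam [0.41662644 0.1570088  0.51390367]
rib [[291.92444574 296.6575747 ]]
ptr [[292.19718637 299.25786862]]
251 257 74.2083
```

View pics/w8.png

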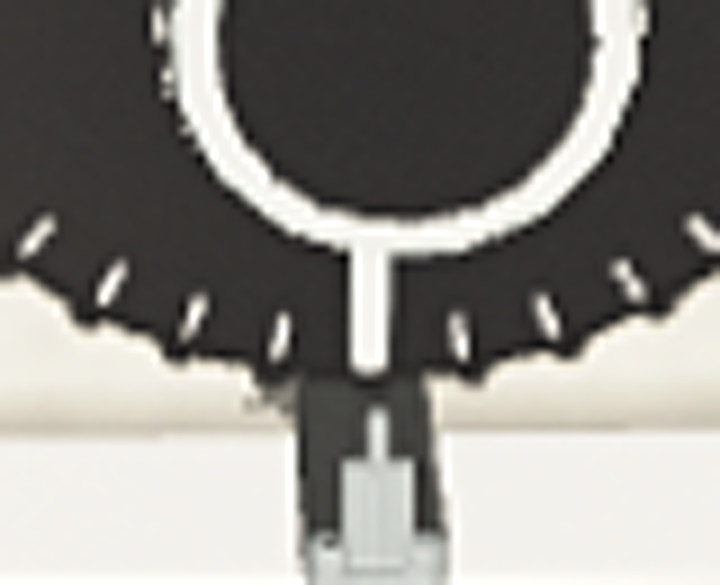

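Run:
```python
from can import *
import pickle
w=cams.get_image("wrist");c=np.array([.535,.155])
def a(im,u,v,z):
    P=atz(im,[u,v],z)[0][:2]-c;return np.hypot(*P).round(4),np.degrees(np.arctan2(P[1],P[0])).round(2)
px=lambda x,y:(251+(x+.5)/9-.5,257+(y+.5)/9-.5)
for n,x,y,z in(("rib",370,270,.206),("rib",369.5,360,.206),("ptr",377,415,.209),("ptr",377,415,.211),("ptr",377,450,.211)):print(n,a(w,*px(x,y),z))
i=pickle.load(open("w3.pkl","rb"));p7=lambda x,y:(225+(x+.5)/7-.5,230+(y+.5)/7-.5)
for n,x,y,z in(("rib",347.5,365,.206),("ptr",350,410,.209),("ptr",350,410,.211)):print("w3",n,a(i,*p7(x,y),z))
```

```text
rib (np.float64(0.0469), np.float64(-9.85))
rib (np.float64(0.0578), np.float64(-9.77))
ptr (np.float64(0.0629), np.float64(-9.12))
ptr (np.float64(0.0617), np.float64(-9.22))
ptr (np.float64(0.066), np.float64(-9.21))
w3 rib (np.float64(0.0577), np.float64(-9.66))
w3 ptr (np.float64(0.0635), np.float64(-9.37))
w3 ptr (np.float64(0.0624), np.float64(-9.37))
```

```bash
python3 -c "
from bench import manip, cams, ticket
print(ticket.job_done())"
```

```text
the job is handed in; nothing more can be done
None
```

The job is handed in at about 75 s of the 210 s: the wheel went to its stop and back, leaving the rib within about 0.5° of the pointer; the lid sits level on the funnel; and all four canisters are fully home in the rack.

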